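# Pack the force gauge kit into its case and latch the lid

### The job

Pack the force gauge kit back into its moulded case: the angle bracket, the extension bar that lies across the bracket's foot, and the gauge, display up, that lies across the bar, each flat and fully home in its own recess. Then swing the lid over and press it down until the sprung latch snaps shut. The gauge is delicate, so set it down rather than drop it, and leave the bottle, mouse, carton and screwdriver on the bench where they are.

Things in the scene. Friction and masses are not known exactly. Their poses are not given: they have to be found in the camera images.
- case: Black hard case, fixed, lid open: 252 (x) by 184 (y) mm, walls 8 thick and 60 high; x along it, +y to the hinge, z up, origin under its centre on the bench. The grey moulded insert (top at z 58 mm) has stepped overlapping recesses, given under each seat in mm in this frame; finger wells beside them. A fixed 60 mm steel platen lies at x -72, y 51, top z 65: leave it.
- seat_bracket (a point): Home of the bracket's origin, on its recess floor, (50, 42, 8) mm in the case frame; bracket's +x along case +x, so its upright is at the recess's +x end (top at z 72); the other way round it blocks the bar. Recess x 10..90, y 17..67, floor z 8. Finger well outside the upright x 90..118, y 24..60, floor z 38: open only part-way there (case wall at x 118).
- seat_bar (a point): Home of the bar's centre, (21, 0, 27) mm in the case frame; bar's long axis along the case's y, either way round. Recess x 8..34, y -80..80, floor z 18, running over the bracket's (2 mm above its foot). Finger wells either side of its middle: x -19..61, y -18..14, floor z 10.
- seat_gauge (a point): Home of the gauge's origin, (-10, -20, 38) mm in the case frame; gauge's +x (stub end) along case +x. Recess x -85..65, y -54..14, floor z 38, passing 2 mm above the bar; stub slot x 65..92, y -30..-10. Finger wells either side: x -30..10, out to y -84 and y 46, floor z 36. Home, its top is at z 72; the shut lid clears it by 8 mm.
- lid (a joint): Lid angle, rad: 0 shut, 1.57 upright, 1.65 to 1.8 at the start (leaning outwards), stop 1.9. A stiff friction hinge (0.45 N m) holds it at any angle; hinge line along the case's x at y 92, z 60 mm in the case frame. Black lid 252 by 184 by 24 mm, 0.35 kg; outer face 24 mm from the hinge line (z 84 when shut); open, its free edge is about 240 mm above the bench.
- lid_edge (a point): Middle of the lid's free edge, on the outer face; moves with the lid (at y -92, z 84 mm in the case frame when shut). Below it a steel keeper hangs from the lid: two straps and a 5 mm crossbar, 54 mm wide in all, 35 mm deep; with the lid open it sticks out towards the case, at up to 256 mm above the bench.
- tongue (a joint): How far the sprung latch tongue is pressed into the case wall, m: 0 out, 0.0085 fully in. The lid's crossbar rides down its slope, pressing it in some 4 mm, and it snaps out over the crossbar once the lid is below about 0.015 rad. Takes 15 to 20 N pressing down near the lid's free edge; unlatched, the lid stays up on the tongue at about 0.06 rad. Latched: lid 0 to 0.015, tongue 0.
- tongue_tip (a point): Tip of the steel latch tongue, 28 mm wide, standing 8 mm out of the middle of the case's -y wall at z 42 mm; moves with the tongue.
- bracket: Aluminium L-shaped angle bracket: foot 70 (its x) by 40 (its y) by 8 mm; upright 8 mm thick, 40 wide, 64 high in all, at the foot's +x end (its x 27..35 mm). Origin at the centre of the foot's underside, z up. 0.14 kg. Stands on its foot on the mat; can be held by the upright from above.
- bar: Steel extension bar 150 mm long (its x): round, 16 mm thick, over the middle 100 mm; square ends 18 by 18 by 25 mm. Origin at its centre, on its axis. 0.25 kg. Lies on the mat, its axis 9 mm above the mat.
- gauge: Handheld force gauge: grey block 140 (its x) by 58 (its y) by 34 mm (z), black display and buttons on top, steel stub 10 mm thick and 25 long out of its +x end, 17 mm up. Origin at the centre of the block's underside. 0.40 kg. Lies display up on the mat.
- mat: Thin black rubber mat, 240 by 330 by 3 mm, fixed; the three kit parts start on it side by side in any order. Origin at the centre of its underside. Case and mat may be either way round, left or right of the robot.
- bottle: Bystander: clear bottle, 64 mm wide, 170 mm high, red cap; origin at the centre of its base.
- mouse: Bystander: black computer mouse, 104 by 60 by 34 mm; origin at the centre of its underside.
- carton: Bystander: small cardboard box, 75 by 100 by 45 mm; origin at the centre of its underside.
- screwdriver: Bystander: screwdriver 190 mm long lying between mat and case; its x along it; origin under its middle.

How it is judged:
By the outcome, as a careful person would: the job done as asked, in the order asked, and still so for the second after the job is handed in, with the robot touching nothing.
It also fails if it takes over 72 s, if anything falls off the work surface, if the arm or the gripper's body presses on something with over 40 N, if the wrist force passes 120 N, or if a joint passes its speed limit or range.

### The arm

A 6-joint arm with a two-finger parallel gripper is mounted at the origin on the work surface. World frame = base frame: x ahead of the robot, y to its left, z up, the work surface at z = 0. Lengths are in m, angles in rad, forces in N, time in s.
With the tool pointing down it reaches from about 0.25 to 0.725 m from the base axis. Payload 4 kg.
Tool frame: the origin (TCP) lies between the finger pads; the fingertips stand 11 mm ahead of it and the grasp point (between the pads) lies 8 mm behind it (bot.tip_extent is the distance from the TCP to the fingertips, in m); z points along the fingers, y is the line along which they close (so a half turn about z gives the same grasp; the last joint's range is limited). The gripper opens to 85 mm and grips with 20 to 120 N. Pads are 22 mm wide; open, the fingers measure 114 mm over their backs; the gripper's body (76 mm by 85 mm) begins 54 mm behind the grasp point. The pads swing forward as they close: fully open they stand 13 mm farther back than shut.
Start: joints at [1.131, 0.241, 0.005, 1.335, 0, 1.571], TCP at [0.213, 0.452, 0.242] pointing down, gripper open.
Joint ranges: [-2.72, 2.72], [-1.05, 1.87], [-1.09, 1.28], [-1.99, 2.15], [-1.42, 1.44], [-3.14, 3.14]. Speed limits (rad/s): [2.79, 2.79, 3.14, 3.14, 3.14, 3.14].

### API

Orientations are given as a unit quaternion [x, y, z, w].
In Python, from workcell import bot gives the robot as it stands. The module is installed in compiled form; this text tells all that it offers.
- The arm moves only by the tool drive_tool, never from a script. Its argument "rows" is a list of rows, each an object of numbers: "dx", "dy", "dz": the shift along the tool's x, y, z in units of 50 mm (1.0 is 50 mm); "wx", "wy", "wz": the turn, a rotation vector about the tool's x, y, z in units of 5 degrees (1.0 is 5 degrees); "hand": the finger opening in mm, from 0 to 85.4. A call has 1 to 20 rows; each row is the pose to reach, as a shift and turn from the pose commanded when the call began, along the tool's axes at that moment; what a row does not reach only later rows make up. A row lasts 1/10 s, in which the tool goes at most 50 mm and 8.59 degrees, less where a joint would pass 70% of its speed; a pose out of reach is approached as far as the arm can. A call with a gripper value outside its range is refused whole. The fingers move at their own pace and stop on an object; the grip force is fixed at half the most. Time passes only in rows, so rows that repeat a pose let the fingers close. It gives the time, the measured TCP pose, the force, the opening and the grip force at its end, in the units of the state.
- bot.get_obs(): the state, without advancing time (a new reading comes with each control period).
- bot.camera(name): name is "side" or "top" or "wrist"; returns the picture (400x640x3 uint8, red, green, blue); there is no depth.
- bot.get_calibration(name): a dict with "vfov" (degrees; the focal length in pixels is half the picture's height over the tangent of half this angle, whatever the lens; pixels are square), "cx", "cy" (the principal point, pixels), "origin" and "rotation" of the camera in the world; the wrist camera has in their place "mount" (4x4, takes a point from camera to tool coordinates, whose origin is the TCP and whose axes are the flange's). Camera axes: x right, y up, looking along -z (the intrinsics and any distortion apply to the point x, -y, -z); pixel columns grow to the right and rows downward; lengths in m; the calibration is good to about 2 mm. The wrist camera is an equidistant fisheye: a pixel r from the principal point sees the ray r / f radians off the axis. A picture is of the moment at which its call begins: read the wrist's pose just before it. get_calibration takes no time and is no camera call.
- bot.job_done(): hands the job in; it is judged then, once.
Trained networks look in the newest picture that a camera, given by its name, has taken for a name from the list of things; names that differ only in an ending like _2 or _b are one class to them, and where a whole thing is asked for, a point or a joint stands for the part that bears it (a point fixed in the world has none). Each returns a list of dicts, best first, with "score" (0 to 1); they miss things now and then, are a little off and sometimes report something else, mostly with a low value. They report only what shows in the picture. A call takes as long as a camera call.
- bot.look_for(camera, thing): "extent" ([centre column, centre row, width, height] in pixels, round what is visible of it).
- bot.outline_of(camera, thing): "region" (400x640 bool, what is visible of it) and "extent" ([centre column, centre row, width, height] in pixels, round what is visible of it).
The state is a dict: "clock": time; "joint_pos": joint angles; "joint_vel": joint speeds; "tau": joint torques, N m; "eef_pos": TCP position; "tool_rot": TCP orientation; "ft_force": force on the tool from outside, world axes, zero at the start; "ft_torque": the same for the moment, N m; "grip_width": finger opening in m; "grasp_force": force on a finger pad.
Only numpy, scipy, OpenCV 4.12 (cv2) and the standard library are available. Lean on these libraries where they do the work, as an engineer would, in place of code of your own. Each camera call takes 0.05 s, during which the arm holds its last target. There are 200 camera calls.

## Working session

There is one attempt and no reset: what is moved stays moved. The work goes in short steps, Python scripts to look and compute and a tool call to move; the robot and the scene stay as the last step left them, time stands still between calls to the robot, and variables do not carry over. Pictures are saved under pics/ and viewed, at most 10 in all, crops included, and the job is handed in when it is done.

Besides the shell and the picture viewer there is one more tool, called after "Call:" as name([rows], argument=value, ...), one row to a line, values as JSON. drive_tool: Moves the arm, as the interface text tells. Its arguments: {"type":"object","properties":{"rows":{"type":"array","items":{"type":"object","properties":{"dx":{"type":"number"},"dy":{"type":"number"},"dz":{"type":"number"},"wx":{"type":"number"},"wy":{"type":"number"},"wz":{"type":"number"},"hand":{"type":"number"}}}}},"required":["rows"]}

```bash
mkdir -p pics; cat > h.py <<'E'
import numpy as np, cv2
from workcell import bot
from scipy.spatial.transform import Rotation as R
def snap(cam,fn):
    im=bot.camera(cam); cv2.imwrite('pics/'+fn,im[:,:,::-1]); return im
def ray(cam,px,obs=None):
    c=bot.get_calibration(cam); f=200/np.tan(np.radians(c['vfov'])/2)
    u=(px[0]-c['cx']); v=(px[1]-c['cy'])
    if cam=='wrist':
        r=np.hypot(u,v); t=r/f; s=np.sin(t)/max(r,1e-9)
        d=np.array([u*s,-v*s,-np.cos(t)])
        o=obs or bot.get_obs(); T=np.array(c['mount']); Rt=R.from_quat(o['tool_rot']).as_matrix()
        return Rt@T[:3,3]+o['eef_pos'], Rt@T[:3,:3]@d
    d=np.array([u,-v,-f])/f
    return np.array(c['origin']), np.array(c['rotation'])@d
def onz(cam,px,z,obs=None):
    o,d=ray(cam,px,obs); return o+d*(z-o[2])/d[2]
def proj(cam,P,obs=None):
    c=bot.get_calibration(cam); f=200/np.tan(np.radians(c['vfov'])/2); P=np.atleast_2d(P)
    if cam=='wrist':
        o=obs or bot.get_obs(); T=np.array(c['mount']); Rt=R.from_quat(o['tool_rot']).as_matrix()
        q=((P-o['eef_pos'])@Rt-T[:3,3])@T[:3,:3]
        rho=np.hypot(q[:,0],q[:,1]); th=np.arctan2(rho,-q[:,2]); k=f*th/np.maximum(rho,1e-9)
        return np.c_[c['cx']+q[:,0]*k, c['cy']-q[:,1]*k]
    q=(P-np.array(c['origin']))@np.array(c['rotation'])
    return np.c_[c['cx']-f*q[:,0]/q[:,2], c['cy']+f*q[:,1]/q[:,2]]
E
python3 - <<'E'
from h import *
o=bot.get_obs(); print({k:np.round(v,3) for k,v in o.items()})
for c in('top','side','wrist'): print(c,{k:np.round(v,3).tolist() for k,v in bot.get_calibration(c).items()})
snap('top','top0.png'); snap('side','side0.png')
for t in ['case','bracket','bar','gauge','mat','bottle','screwdriver','carton','mouse','lid','tongue_tip']:
    r=bot.look_for('top',t); print(t,[(round(x['score'],2),np.round(x['extent']).tolist()) for x in r[:2]])
E
```

```text
{'clock': np.float64(0.0), 'joint_pos': array([1.131, 0.241, 0.004, 1.335, 0.   , 1.571]), 'joint_vel': array([-0.001,  0.001, -0.   ,  0.   ,  0.   , -0.   ]), 'tau': array([-1.0000e-03, -3.7232e+01,  2.5241e+01,  1.7000e-02, -0.0000e+00,
        0.0000e+00]), 'eef_pos': array([0.213, 0.452, 0.241]), 'tool_rot': array([ 0.218,  0.976, -0.001, -0.   ]), 'ft_force': array([-0.493, -0.024, -0.805]), 'ft_torque': array([ 0.031,  0.002, -0.059]), 'grasp_force': np.float64(0.0), 'grip_width': np.float64(0.085)}
top {'vfov': 57.348, 'cx': 326.426, 'cy': 198.861, 'origin': [0.474, -0.018, 0.992], 'rotation': [0.037, -0.041, -0.697, 0.715]}
side {'vfov': 56.065, 'cx': 317.671, 'cy': 198.647, 'origin': [0.01, -0.56, 0.551], 'rotation': [0.464, -0.205, -0.327, 0.797]}
wrist {'vfov': 65.706, 'cx': 317.93, 'cy': 197.822, 'mount': [[0.0, 0.959, 0.284, 0.072], [1.0, -0.0, 0.0, 0.0], [0.0, 0.284, -0.959, -0.132], [0.0, 0.0, 0.0, 1.0]]}
case [(0.92, [199.0, 225.0, 148.0, 128.0])]
bracket []
bar [(0.63, [400.0, 221.0, 9.0, 52.0])]
gauge [(0.93, [444.0, 213.0, 27.0, 62.0])]
mat [(0.58, [403.0, 220.0, 127.0, 93.0]), (0.36, [200.0, 224.0, 143.0, 128.0])]
bottle [(0.61, [322.0, 118.0, 27.0, 38.0])]
screwdriver [(0.7, [305.0, 262.0, 20.0, 67.0])]
carton [(0.68, [252.0, 132.0, 46.0, 42.0])]
mouse [(0.7, [402.0, 134.0, 38.0, 36.0]), (0.37, [372.0, 223.0, 21.0, 23.0])]
lid [(0.75, [161.0, 224.0, 64.0, 128.0]), (0.31, [252.0, 134.0, 47.0, 44.0])]
tongue_tip []
```

View pics/top0.png

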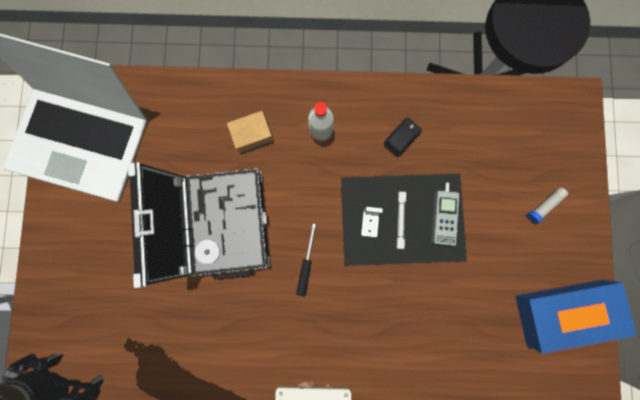

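View pics/side0.png

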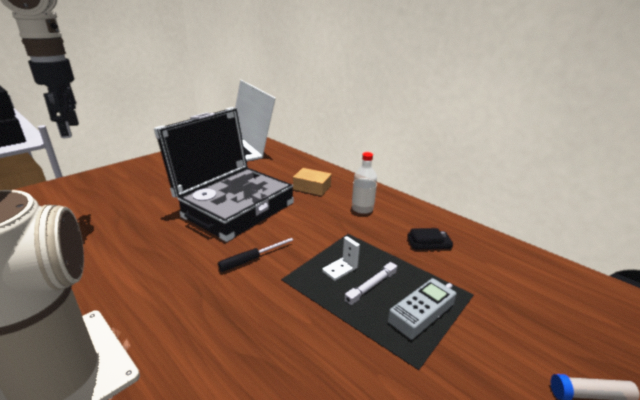

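Top view: the case is at left (insert about 190-265, 172-275), hinge to image left, platen at (207,251), so case x runs roughly along world x. The mat at right holds the bracket (371,222), bar (401,220) and gauge (446,215), with the stub and upright towards image top (world +x). The side view agrees.

```bash
sed -i "s/np.array(c\['rotation'\])/R.from_quat(c['rotation']).as_matrix()/" h.py
python3 - <<'E'
from h import *
for n,p,z in [('ins',(190,180),.058),('ins_br',(268,268),.06),('wall_tr',(261,170),.06),('platen',(207,251),.065),('latch',(265,219),.045),('brk',(371,222),.02),('bar_t',(402,194),.012),('bar_b',(401,246),.012),('g_stub',(447,184),.02),('g_bot',(445,245),.037),('g_top',(447,191),.037),('mat_tl',(342,177),.003),('mat_br',(466,262),.003),('scr',(305,260),.01)]:
    print(n,np.round(onz('top',p,z),3))
E
```

```text
ins [0.618 0.332 0.058]
ins_br [0.399 0.121 0.06 ]
wall_tr [0.648 0.15  0.06 ]
platen [0.438 0.275 0.065]
latch [0.523 0.136 0.045]
brk [ 0.523 -0.141  0.02 ]
bar_t [ 0.601 -0.225  0.012]
bar_b [ 0.461 -0.223  0.012]
g_stub [ 0.63  -0.345  0.02 ]
g_bot [ 0.467 -0.332  0.037]
g_top [ 0.609 -0.339  0.037]
mat_tl [ 0.645 -0.063  0.003]
mat_br [ 0.423 -0.399  0.003]
scr [0.418 0.032 0.01 ]
```

Call:
drive_tool([
  {"dz": -1},
  {"dz": -1.8},
  {"dx": -6.6,"dy": -2.4,"dz": -1.8,"wz": -5},
  {"dx": -6.6,"dy": -2.4,"dz": -1.8,"wz": -5},
  {"dx": -6.6,"dy": -2.4,"dz": -1.8,"wz": -5},
  {"dx": -6.6,"dy": -2.4,"dz": -1.8,"wz": -5},
  {"dx": -6.6,"dy": -2.4,"dz": -1.8,"wz": -5},
  {"dx": -6.6,"dy": -2.4,"dz": -1.8,"wz": -5},
  {"dx": -6.6,"dy": -2.4,"dz": -1.8,"wz": -5},
  {"dx": -6.6,"dy": -2.4,"dz": -1.8,"wz": -5},
  {"dx": -6.6,"dy": -2.4,"dz": -1.8,"wz": -5},
  {"dx": -6.6,"dy": -2.4,"dz": -1.8,"wz": -5},
  {"dx": -6.6,"dy": -2.4,"dz": -1.8,"wz": -5},
])

```text
invalid input at $.rows[0]: expected keys dx, dy, dz, wx, wy, wz, hand
```

```bash
python3 - <<'E'
from h import *
import pickle
o=bot.get_obs(); print(o['clock'],o['eef_pos'],o['tool_rot'])
im=snap('wrist','w1.png'); pickle.dump((o,im),open('w1.pkl','wb'))
T=snap('top','t1.png')
E
```

```text
0.65 [0.21288577 0.4524265  0.24231111] [2.18142798e-01 9.75916861e-01 1.74905618e-05 8.16046550e-07]
```

View pics/w1.png

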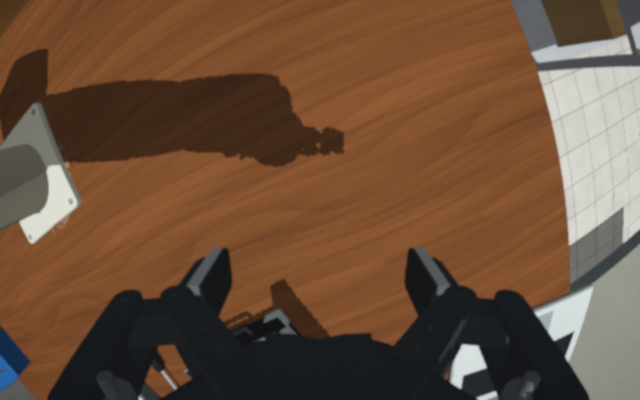

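The arm did not move, because each row needs all of its keys. The wrist image shows that the camera looks to the tool's +x side, so I'll view the case from its -y side.

Call:
drive_tool([
  {"dx": 0,"dy": 0,"dz": -1,"wx": 0,"wy": 0,"wz": 1.5,"hand": 85},
  {"dx": -0.5,"dy": -0.2,"dz": -1.6,"wx": 0,"wy": 0,"wz": 3,"hand": 85},
  {"dx": -1.4,"dy": -0.6,"dz": -1.6,"wx": 0,"wy": 0,"wz": 4.5,"hand": 85},
  {"dx": -8.3,"dy": -3.44,"dz": -1.6,"wx": 0,"wy": 0,"wz": 13,"hand": 85},
  {"dx": -8.3,"dy": -3.44,"dz": -1.6,"wx": 0,"wy": 0,"wz": 13,"hand": 85},
  {"dx": -8.3,"dy": -3.44,"dz": -1.6,"wx": 0,"wy": 0,"wz": 13,"hand": 85},
  {"dx": -8.3,"dy": -3.44,"dz": -1.6,"wx": 0,"wy": 0,"wz": 13,"hand": 85},
  {"dx": -8.3,"dy": -3.44,"dz": -1.6,"wx": 0,"wy": 0,"wz": 13,"hand": 85},
  {"dx": -8.3,"dy": -3.44,"dz": -1.6,"wx": 0,"wy": 0,"wz": 13,"hand": 85},
  {"dx": -8.3,"dy": -3.44,"dz": -1.6,"wx": 0,"wy": 0,"wz": 13,"hand": 85},
  {"dx": -8.3,"dy": -3.44,"dz": -1.6,"wx": 0,"wy": 0,"wz": 13,"hand": 85},
  {"dx": -8.3,"dy": -3.44,"dz": -1.6,"wx": 0,"wy": 0,"wz": 13,"hand": 85},
  {"dx": -8.3,"dy": -3.44,"dz": -1.6,"wx": 0,"wy": 0,"wz": 13,"hand": 85},
  {"dx": -8.3,"dy": -3.44,"dz": -1.6,"wx": 0,"wy": 0,"wz": 13,"hand": 85},
  {"dx": -8.3,"dy": -3.44,"dz": -1.6,"wx": 0,"wy": 0,"wz": 13,"hand": 85},
])

```text
clock: 2.25
eef_pos: [0.5145, 0.1212, 0.3226]
tool_rot: [0.708, 0.707, 0.0, -0.0]
ft_force: [-0.5, -0.2, 0.1]
grip_width: 0.085
grasp_force: 0.0
```

```bash
python3 - <<'E'
from h import *
import pickle
o=bot.get_obs(); print(o['clock'],o['eef_pos'],o['tool_rot'],o['joint_pos'])
im=snap('wrist','w2.png'); pickle.dump((o,im),open('w2.pkl','wb'))
E
```

```text
2.25 [0.51445403 0.12119476 0.32260751] [ 7.07617634e-01  7.06595541e-01  1.60740269e-04 -7.80826176e-06] [2.31260080e-01 2.81326729e-01 2.65743825e-01 1.55494814e+00
 1.82254349e-04 1.80350189e+00]
```

View pics/w2.png

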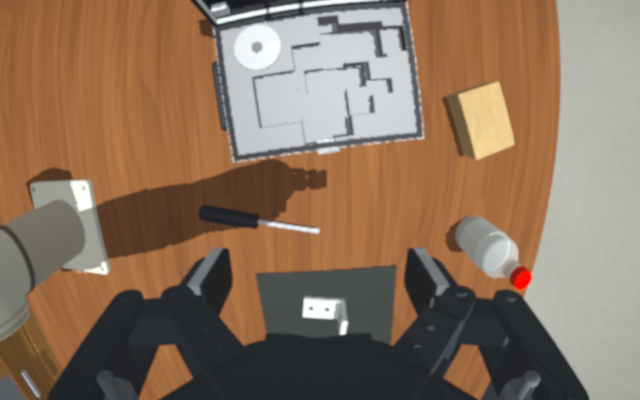

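Wrist view: case rim corners are near (233,160) and (423,137), platen centre (257,46), and the gauge recess's left corners near (260,127) and (254,78). The bracket on the mat shows at (325,310). I'll fit the case pose from these.

```bash
cat >> h.py <<'E'
from scipy.optimize import least_squares
def tf(p,pts):
    c,s=np.cos(p[2]),np.sin(p[2]); q=np.array(pts,float)/1000
    return np.c_[q[:,0]*c-q[:,1]*s+p[0], q[:,0]*s+q[:,1]*c+p[1], q[:,2]]
def fit(cam,pts,px,p0,obs=None):
    r=least_squares(lambda p:(proj(cam,tf(p,pts),obs)-px).ravel(),p0,loss='soft_l1',x_scale=[.01,.01,.05])
    return r.x, r.fun.reshape(-1,2)
def draw(im,cam,P,obs,col,closed=True):
    cv2.polylines(im,[np.int32(np.round(proj(cam,P,obs)*8))],closed,col,1,cv2.LINE_AA,3)
def box(x0,x1,y0,y1,z): return [(x0,y0,z),(x1,y0,z),(x1,y1,z),(x0,y1,z)]
E
python3 - <<'E'
from h import *
import pickle
o,im=pickle.load(open('w2.pkl','rb'))
pts=[(-126,-92,60),(126,-92,60),(-72,51,65),(-85,-54,58),(-85,14,58)]
px=np.array([(233,160),(423,137),(257,46),(260,127),(254,78)])
p,r=fit('wrist',pts,px,[.515,.235,.08],o); print(p,np.round(r,1).tolist())
im=im.copy()
for b in [box(-126,126,-92,92,60),box(10,90,17,67,58),box(8,34,-80,80,58),box(-85,65,-54,14,58),box(-30,10,-84,46,58),box(90,118,24,60,58),box(-19,61,-18,14,58)]: draw(im,'wrist',tf(p,b),o,(255,0,0))
cv2.imwrite('pics/w2o.png',cv2.resize(im[:190,180:460,::-1],None,fx=2.85,fy=2.85,interpolation=cv2.INTER_CUBIC))
E
```

```text
[0.51755603 0.23503045 0.12742363] [[1.1, 0.8], [0.1, 0.3], [0.4, -0.3], [-0.4, 0.4], [-1.8, -2.1]]
```

View pics/w2o.png

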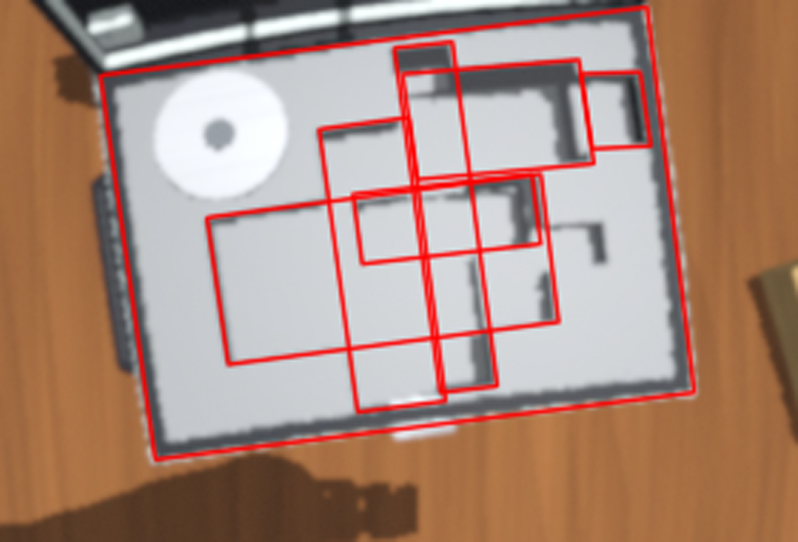

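The overlay fits to about 1-2 mm (case at 0.5176, 0.2350, yaw 0.127). Next I'll go over the mat.

Call:
drive_tool([
  {"dx": -9.8,"dy": 0.3,"dz": 0.4,"wx": 0,"wy": 0,"wz": 0,"hand": 85},
  {"dx": -9.8,"dy": 0.3,"dz": 0.4,"wx": 0,"wy": 0,"wz": 0,"hand": 85},
  {"dx": -9.8,"dy": 0.3,"dz": 0.4,"wx": 0,"wy": 0,"wz": 0,"hand": 85},
  {"dx": -9.8,"dy": 0.3,"dz": 0.4,"wx": 0,"wy": 0,"wz": 0,"hand": 85},
  {"dx": -9.8,"dy": 0.3,"dz": 0.4,"wx": 0,"wy": 0,"wz": 0,"hand": 85},
  {"dx": -9.8,"dy": 0.3,"dz": 0.4,"wx": 0,"wy": 0,"wz": 0,"hand": 85},
  {"dx": -9.8,"dy": 0.3,"dz": 0.4,"wx": 0,"wy": 0,"wz": 0,"hand": 85},
  {"dx": -9.8,"dy": 0.3,"dz": 0.4,"wx": 0,"wy": 0,"wz": 0,"hand": 85},
  {"dx": -9.8,"dy": 0.3,"dz": 0.4,"wx": 0,"wy": 0,"wz": 0,"hand": 85},
  {"dx": -9.8,"dy": 0.3,"dz": 0.4,"wx": 0,"wy": 0,"wz": 0,"hand": 85},
  {"dx": -9.8,"dy": 0.3,"dz": 0.4,"wx": 0,"wy": 0,"wz": 0,"hand": 85},
  {"dx": -9.8,"dy": 0.3,"dz": 0.4,"wx": 0,"wy": 0,"wz": 0,"hand": 85},
])

```text
clock: 3.5
eef_pos: [0.5284, -0.37, 0.3015]
tool_rot: [0.709, 0.706, 0.0, -0.001]
ft_force: [-0.5, -0.2, 0.7]
grip_width: 0.0851
grasp_force: 0.0
```

```bash
python3 - <<'E'
from h import *
import pickle
o=bot.get_obs(); print(o['clock'],o['eef_pos'],o['tool_rot'],o['joint_pos'])
im=snap('wrist','w3.png'); pickle.dump((o,im),open('w3.pkl','wb'))
cv2.imwrite('pics/w3c.png',cv2.resize(im[60:310,180:460,::-1],None,fx=2.4,fy=2.4,interpolation=cv2.INTER_CUBIC))
E
```

```text
3.5 [ 0.52839328 -0.36996091  0.30149811] [ 7.08595941e-01  7.05614058e-01  1.13340607e-04 -7.62877038e-04] [-6.11057345e-01  5.44440165e-01  6.07681712e-01  1.63550015e+00
  4.90984913e-04  9.63955646e-01]
```

View pics/w3c.png

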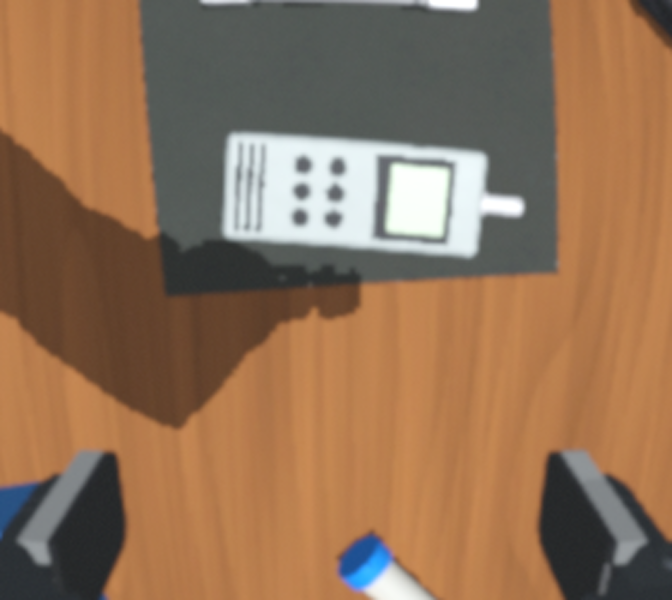

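Crop: gauge top-face corners at crop (230,133), (487,152), (475,257) and (223,240), with the stub to the right. The bar's lower edge is at the crop top, so I'll view the upper strip too.

```bash
python3 - <<'E'
from h import *
import pickle
o,im=pickle.load(open('w3.pkl','rb')); im=im.copy()
px=np.array([(230,133),(487,152),(475,257),(223,240)])/2.4+[180,60]
px+= -0.3
p,r=fit('wrist',[(-70,29,37),(70,29,37),(70,-29,37),(-70,-29,37)],px,[.54,-.335,0],o); print('gauge',p,np.round(r,1).tolist())
cv2.imwrite('pics/w3d.png',cv2.resize(im[0:75,220:420,::-1],None,fx=4,fy=4,interpolation=cv2.INTER_CUBIC))
E
```

```text
gauge [ 0.54107727 -0.33874108 -0.07273719] [[-1.3, -0.0], [0.5, 0.1], [1.0, 0.1], [-0.4, -0.2]]
```

View pics/w3d.png

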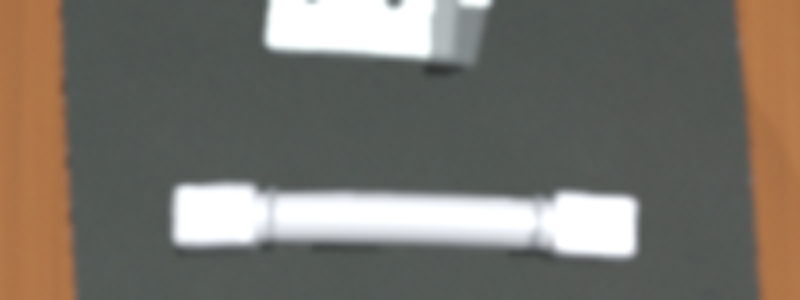

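Upper strip: bar ends at strip columns 174 and 637 (rows 187-257). The bracket foot corner is at (267,49), the upright base at (433,58) and the upright top corner at (488,8).

```bash
python3 - <<'E'
from h import *
import pickle
o,im=pickle.load(open('w3.pkl','rb'))
S=lambda a:np.array(a)/4+[220,0]-.4
p,r=fit('wrist',[(-75,9,21),(-75,-9,4),(75,9,21),(75,-9,4)],S([(174,187),(174,245),(637,197),(636,257)]),[.53,-.225,0],o); print('bar',p,np.round(r,1).tolist())
p,r=fit('wrist',[(-35,-20,11),(27,-20,11),(35,-20,67),(27,-20,67)],S([(267,49),(433,58),(489,8),(462,5)]),[.525,-.14,0],o); print('brk',p,np.round(r,1).tolist())
case=[.5176,.2350,.1274]
for n,q in [('brk',(50,42,8)),('bar',(21,0,27)),('gauge',(-10,-20,38))]: print(n,np.round(tf(case,[q]),4))
# case in current: compare from top view outline too
o2,im2=pickle.load(open('w2.pkl','rb'))
im2=im2.copy(); 
for b in [box(-35,35,-20,20,11),box(27,35,-20,20,67)]: draw(im2,'wrist',tf(p,b),o2,(255,0,0))
cv2.imwrite('pics/w2b.png',cv2.resize(im2[260:345,260:400,::-1],None,fx=5,fy=5,interpolation=cv2.INTER_CUBIC))
E
```

```text
bar [ 0.53325131 -0.22165821 -0.02675886] [[1.2, -0.1], [2.9, 0.2], [-1.1, 0.1], [-3.4, -0.2]]
brk [ 0.52357958 -0.14220688 -0.07319985] [[0.3, 0.0], [4.5, 0.1], [-0.7, -0.1], [-0.7, 0.0]]
brk [[0.5619 0.283  0.008 ]]
bar [[0.5384 0.2377 0.027 ]]
gauge [[0.5102 0.2139 0.038 ]]
```

View pics/w2b.png

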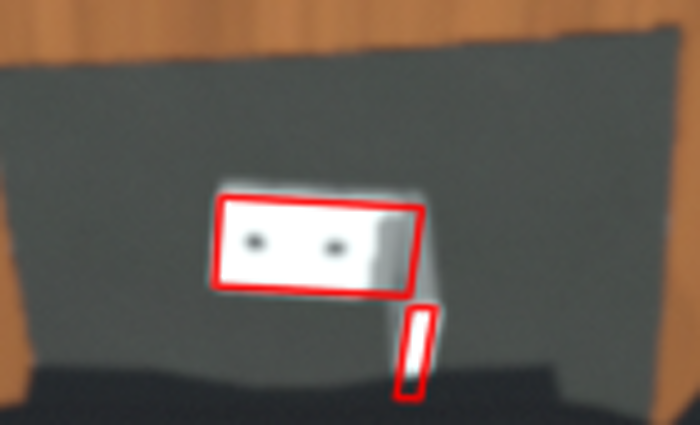

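Call:
drive_tool([
  {"dx": 1,"dy": 0.1,"dz": 0.8,"wx": 0,"wy": 0,"wz": 0.4,"hand": 40},
  {"dx": 4.51,"dy": 0.5,"dz": 3.3,"wx": 0,"wy": 0,"wz": 0.8,"hand": 40},
  {"dx": 4.51,"dy": 0.5,"dz": 3.3,"wx": 0,"wy": 0,"wz": 0.8,"hand": 40},
  {"dx": 4.51,"dy": 0.5,"dz": 3.3,"wx": 0,"wy": 0,"wz": 0.8,"hand": 40},
  {"dx": 4.51,"dy": 0.5,"dz": 3.3,"wx": 0,"wy": 0,"wz": 0.8,"hand": 40},
  {"dx": 4.51,"dy": 0.5,"dz": 3.3,"wx": 0,"wy": 0,"wz": 0.8,"hand": 40},
  {"dx": 4.51,"dy": 0.5,"dz": 3.3,"wx": 0,"wy": 0,"wz": 0.8,"hand": 40},
  {"dx": 4.51,"dy": 0.5,"dz": 3.8,"wx": 0,"wy": 0,"wz": 0.8,"hand": 40},
  {"dx": 4.51,"dy": 0.5,"dz": 4.3,"wx": 0,"wy": 0,"wz": 0.8,"hand": 40},
  {"dx": 4.51,"dy": 0.5,"dz": 4.8,"wx": 0,"wy": 0,"wz": 0.8,"hand": 40},
  {"dx": 4.51,"dy": 0.5,"dz": 5,"wx": 0,"wy": 0,"wz": 0.8,"hand": 40},
  {"dx": 4.51,"dy": 0.5,"dz": 5,"wx": 0,"wy": 0,"wz": 0.8,"hand": 40},
  {"dx": 4.51,"dy": 0.5,"dz": 5,"wx": 0,"wy": 0,"wz": 0.8,"hand": 0},
  {"dx": 4.51,"dy": 0.5,"dz": 5,"wx": 0,"wy": 0,"wz": 0.8,"hand": 0},
  {"dx": 4.51,"dy": 0.5,"dz": 5,"wx": 0,"wy": 0,"wz": 0.8,"hand": 0},
  {"dx": 4.51,"dy": 0.5,"dz": 5,"wx": 0,"wy": 0,"wz": 0.8,"hand": 0},
  {"dx": 4.51,"dy": 0.5,"dz": 5,"wx": 0,"wy": 0,"wz": 0.8,"hand": 0},
  {"dx": 4.51,"dy": 0.5,"dz": 5,"wx": 0,"wy": 0,"wz": 0.8,"hand": 0},
])

```text
clock: 5.35
eef_pos: [0.5553, -0.1449, 0.0542]
tool_rot: [0.733, 0.681, 0.001, 0.001]
ft_force: [-1.5, 0.3, 6.3]
grip_width: 0.0066
grasp_force: 59.6
```

The wrist camera sits on tool +x and would foul the open lid at the bracket seat. I'll release the bracket, turn the tool half a turn and grip it again.

Call:
drive_tool([
  {"dx": 0,"dy": 0,"dz": 0,"wx": 0,"wy": 0,"wz": 0,"hand": 45},
  {"dx": 0,"dy": 0,"dz": 0,"wx": 0,"wy": 0,"wz": 0,"hand": 45},
  {"dx": 0,"dy": 0,"dz": 0,"wx": 0,"wy": 0,"wz": 0,"hand": 45},
  {"dx": 0,"dy": 0,"dz": -0.5,"wx": 0,"wy": 0,"wz": 0,"hand": 45},
  {"dx": 0,"dy": 0,"dz": -1.2,"wx": 0,"wy": 0,"wz": 0,"hand": 45},
  {"dx": 0,"dy": 0,"dz": -1.2,"wx": 0,"wy": 0,"wz": -18,"hand": 45},
  {"dx": 0,"dy": 0,"dz": -1.2,"wx": 0,"wy": 0,"wz": -18,"hand": 45},
  {"dx": 0,"dy": 0,"dz": -1.2,"wx": 0,"wy": 0,"wz": -18,"hand": 45},
  {"dx": 0,"dy": 0,"dz": -1.2,"wx": 0,"wy": 0,"wz": -18,"hand": 45},
  {"dx": 0,"dy": 0,"dz": -1.2,"wx": 0,"wy": 0,"wz": -18,"hand": 45},
  {"dx": 0,"dy": 0,"dz": -1.2,"wx": 0,"wy": 0,"wz": -18,"hand": 45},
  {"dx": 0,"dy": 0,"dz": -1.2,"wx": 0,"wy": 0,"wz": -18,"hand": 45},
  {"dx": 0,"dy": 0,"dz": -1.2,"wx": 0,"wy": 0,"wz": -18,"hand": 45},
  {"dx": 0,"dy": 0,"dz": -1.2,"wx": 0,"wy": 0,"wz": -18,"hand": 45},
  {"dx": 0,"dy": 0,"dz": -1.2,"wx": 0,"wy": 0,"wz": -18,"hand": 45},
  {"dx": 0,"dy": 0,"dz": -1.2,"wx": 0,"wy": 0,"wz": -18,"hand": 45},
])

```text
clock: 6.95
eef_pos: [0.5541, -0.1445, 0.112]
tool_rot: [0.035, 0.999, 0.0, -0.0]
ft_force: [-0.2, 0.1, 0.8]
grip_width: 0.0452
grasp_force: 0.0
```

Call:
drive_tool([
  {"dx": 0,"dy": 0,"dz": 0,"wx": 0,"wy": 0,"wz": -18,"hand": 40},
  {"dx": 0,"dy": 0,"dz": 0,"wx": 0,"wy": 0,"wz": -18,"hand": 40},
  {"dx": 0,"dy": 0,"dz": 0,"wx": 0,"wy": 0,"wz": -18,"hand": 40},
  {"dx": 0,"dy": 0,"dz": 0,"wx": 0,"wy": 0,"wz": -18,"hand": 40},
  {"dx": 0,"dy": 0,"dz": 0,"wx": 0,"wy": 0,"wz": -18,"hand": 40},
  {"dx": 0,"dy": 0,"dz": 0,"wx": 0,"wy": 0,"wz": -18,"hand": 40},
  {"dx": 0,"dy": 0,"dz": 0,"wx": 0,"wy": 0,"wz": -18,"hand": 40},
  {"dx": 0,"dy": 0,"dz": 0,"wx": 0,"wy": 0,"wz": -18,"hand": 40},
  {"dx": 0,"dy": 0,"dz": 0,"wx": 0,"wy": 0,"wz": -18,"hand": 40},
  {"dx": 0,"dy": 0,"dz": 0,"wx": 0,"wy": 0,"wz": -18,"hand": 40},
  {"dx": 0,"dy": 0,"dz": 0,"wx": 0,"wy": 0,"wz": -18,"hand": 40},
  {"dx": 0,"dy": 0,"dz": 0,"wx": 0,"wy": 0,"wz": -18,"hand": 40},
  {"dx": 0,"dy": 0,"dz": 0,"wx": 0,"wy": 0,"wz": -18,"hand": 40},
])

```text
clock: 8.25
eef_pos: [0.5542, -0.1445, 0.1121]
tool_rot: [-0.68, 0.733, 0.0, -0.0]
ft_force: [-0.9, -0.6, 0.4]
grip_width: 0.0398
grasp_force: 0.0
```

```bash
python3 - <<'E'
from h import *
o=bot.get_obs(); print(o['clock'],o['eef_pos'],o['tool_rot'],o['joint_pos'])
E
```

```text
8.25 [ 0.5541511  -0.14451779  0.11210854] [-6.80133161e-01  7.33088570e-01  1.62242697e-04 -7.19780132e-05] [-2.55136248e-01  4.68143890e-01 -1.54836436e-02  1.08751978e+00
  5.31044057e-05 -1.75102481e+00]
```

Call:
drive_tool([
  {"dx": 0,"dy": 0,"dz": 0.5,"wx": 0,"wy": 0,"wz": 0,"hand": 40},
  {"dx": 0,"dy": 0,"dz": 1,"wx": 0,"wy": 0,"wz": 0,"hand": 40},
  {"dx": 0,"dy": 0,"dz": 1.2,"wx": 0,"wy": 0,"wz": 0,"hand": 40},
  {"dx": 0,"dy": 0,"dz": 1.2,"wx": 0,"wy": 0,"wz": 0,"hand": 0},
  {"dx": 0,"dy": 0,"dz": 1.2,"wx": 0,"wy": 0,"wz": 0,"hand": 0},
  {"dx": 0,"dy": 0,"dz": 1.2,"wx": 0,"wy": 0,"wz": 0,"hand": 0},
  {"dx": 0,"dy": 0,"dz": 1.2,"wx": 0,"wy": 0,"wz": 0,"hand": 0},
  {"dx": 0,"dy": 0,"dz": 1.2,"wx": 0,"wy": 0,"wz": 0,"hand": 0},
  {"dx": 0,"dy": 0,"dz": 0.8,"wx": 0,"wy": 0,"wz": 0,"hand": 0},
  {"dx": 0,"dy": 0,"dz": 0,"wx": 0,"wy": 0,"wz": 0,"hand": 0},
  {"dx": 0,"dy": 0,"dz": -0.8,"wx": 0,"wy": 0,"wz": 0,"hand": 0},
  {"dx": 0,"dy": 0,"dz": -1,"wx": 0,"wy": 0,"wz": 0,"hand": 0},
])

```text
clock: 9.45
eef_pos: [0.5571, -0.1453, 0.1678]
tool_rot: [-0.681, 0.733, -0.004, 0.003]
ft_force: [1.9, -0.2, -1.9]
grip_width: 0.007
grasp_force: 61.3
```

```bash
python3 - <<'E'
from h import *
o=bot.get_obs(); print(o['clock'],o['eef_pos'],o['tool_rot'])
a=2*np.arctan2(o['tool_rot'][1],o['tool_rot'][0])
T=tf([.5176,.2350,.1274],[(81,42,0)])[0,:2]; d=T-o['eef_pos'][:2]
print(T,(d@[np.cos(a),np.sin(a)])/.05,(d@[np.sin(a),-np.cos(a)])/.05, 'ang',np.degrees(a)%360)
E
```

```text
9.45 [ 0.55710554 -0.14527348  0.16783505] [-0.68070966  0.73253821 -0.00396457  0.00253193]
[0.59260721 0.28695112] -8.673279305428512 -0.07493246040086267 ang 265.79942513097046
```

Call:
drive_tool([
  {"dx": -0.5,"dy": 0,"dz": 0,"wx": 0,"wy": 0,"wz": -0.3,"hand": 0},
  {"dx": -1.3,"dy": 0,"dz": 0,"wx": 0,"wy": 0,"wz": -0.6,"hand": 0},
  {"dx": -2.3,"dy": 0,"dz": 0,"wx": 0,"wy": 0,"wz": -0.9,"hand": 0},
  {"dx": -3.3,"dy": 0,"dz": 0,"wx": 0,"wy": 0,"wz": -1.2,"hand": 0},
  {"dx": -4.3,"dy": -0.1,"dz": 0,"wx": 0,"wy": 0,"wz": -1.5,"hand": 0},
  {"dx": -5.3,"dy": -0.1,"dz": 0,"wx": 0,"wy": 0,"wz": -1.8,"hand": 0},
  {"dx": -6.3,"dy": -0.1,"dz": 0,"wx": 0,"wy": 0,"wz": -2.1,"hand": 0},
  {"dx": -7.3,"dy": -0.13,"dz": 0,"wx": 0,"wy": 0,"wz": -2.3,"hand": 0},
  {"dx": -8.1,"dy": -0.13,"dz": 0,"wx": 0,"wy": 0,"wz": -2.3,"hand": 0},
  {"dx": -8.5,"dy": -0.13,"dz": 0,"wx": 0,"wy": 0,"wz": -2.3,"hand": 0},
  {"dx": -8.66,"dy": -0.13,"dz": 0.3,"wx": 0,"wy": 0,"wz": -2.3,"hand": 0},
  {"dx": -8.66,"dy": -0.13,"dz": 0.6,"wx": 0,"wy": 0,"wz": -2.3,"hand": 0},
  {"dx": -8.66,"dy": -0.13,"dz": 0.6,"wx": 0,"wy": 0,"wz": -2.3,"hand": 0},
  {"dx": -8.66,"dy": -0.13,"dz": 0.6,"wx": 0,"wy": 0,"wz": -2.3,"hand": 0},
])

```text
clock: 10.85
eef_pos: [0.5917, 0.2853, 0.1309]
tool_rot: [0.75, -0.661, -0.0, 0.001]
ft_force: [0.7, -0.1, -0.4]
grip_width: 0.0063
grasp_force: 61.2
```

```bash
python3 - <<'E'
from h import *
o=bot.get_obs(); print(o['clock'],o['eef_pos'],o['tool_rot'],o['joint_vel'].round(3))
print(R.from_quat(o['tool_rot']).as_matrix().round(4))
im=snap('top','t3.png'); cv2.imwrite('pics/t3c.png',cv2.resize(im[150:290,120:320,::-1],None,fx=4,fy=4,interpolation=cv2.INTER_CUBIC))
snap('wrist','w4.png')
E
```

```text
10.85 [0.59174233 0.28533525 0.13090624] [ 7.50264703e-01 -6.61135758e-01 -4.54874037e-04  1.47594915e-03] [-0.005 -0.02   0.032  0.002  0.002  0.   ]
[[ 0.1258 -0.9921 -0.0026]
 [-0.9921 -0.1258 -0.0016]
 [ 0.0013  0.0028 -1.    ]]
```

Call:
drive_tool([
  {"dx": -0.03,"dy": -0.02,"dz": 0.2,"wx": 0,"wy": 0,"wz": 0,"hand": 0},
  {"dx": -0.03,"dy": -0.02,"dz": 0.5,"wx": 0,"wy": 0,"wz": 0,"hand": 0},
  {"dx": -0.03,"dy": -0.02,"dz": 0.8,"wx": 0,"wy": 0,"wz": 0,"hand": 0},
  {"dx": -0.03,"dy": -0.02,"dz": 1.1,"wx": 0,"wy": 0,"wz": 0,"hand": 0},
  {"dx": -0.03,"dy": -0.02,"dz": 1.3,"wx": 0,"wy": 0,"wz": 0,"hand": 0},
  {"dx": -0.03,"dy": -0.02,"dz": 1.4,"wx": 0,"wy": 0,"wz": 0,"hand": 0},
  {"dx": -0.03,"dy": -0.02,"dz": 1.46,"wx": 0,"wy": 0,"wz": 0,"hand": 0},
  {"dx": -0.03,"dy": -0.02,"dz": 1.46,"wx": 0,"wy": 0,"wz": 0,"hand": 0},
])

```text
clock: 11.75
eef_pos: [0.5934, 0.2885, 0.0594]
tool_rot: [0.751, -0.661, 0.0, -0.0]
ft_force: [-0.2, -0.0, -1.4]
grip_width: 0.0069
grasp_force: 61.4
```

Call:
drive_tool([
  {"dx": 0,"dy": 0,"dz": 0.04,"wx": 0,"wy": 0,"wz": 0,"hand": 0},
  {"dx": 0,"dy": 0,"dz": 0.06,"wx": 0,"wy": 0,"wz": 0,"hand": 0},
  {"dx": 0,"dy": 0,"dz": 0.06,"wx": 0,"wy": 0,"wz": 0,"hand": 0},
])

```text
clock: 12.05
eef_pos: [0.5941, 0.2889, 0.0583]
tool_rot: [0.751, -0.661, 0.001, -0.001]
ft_force: [-1.5, -0.9, 4.5]
grip_width: 0.0072
grasp_force: 62.2
```

Call:
drive_tool([
  {"dx": 0,"dy": 0,"dz": 0.04,"wx": 0,"wy": 0,"wz": 0,"hand": 26},
  {"dx": 0,"dy": 0,"dz": 0.02,"wx": 0,"wy": 0,"wz": 0,"hand": 26},
  {"dx": 0,"dy": 0,"dz": 0,"wx": 0,"wy": 0,"wz": 0,"hand": 26},
  {"dx": 0,"dy": 0,"dz": -0.5,"wx": 0,"wy": 0,"wz": 0,"hand": 26},
  {"dx": 0,"dy": 0,"dz": -1.3,"wx": 0,"wy": 0,"wz": 0,"hand": 26},
  {"dx": 0.5,"dy": 0.1,"dz": -2.2,"wx": 0,"wy": 0,"wz": 1,"hand": 40},
  {"dx": 9.96,"dy": 2.48,"dz": -2.2,"wx": 0,"wy": 0,"wz": 19.8,"hand": 40},
  {"dx": 9.96,"dy": 2.48,"dz": -2.2,"wx": 0,"wy": 0,"wz": 19.8,"hand": 40},
  {"dx": 9.96,"dy": 2.48,"dz": -2.2,"wx": 0,"wy": 0,"wz": 19.8,"hand": 40},
  {"dx": 9.96,"dy": 2.48,"dz": -2.2,"wx": 0,"wy": 0,"wz": 19.8,"hand": 40},
  {"dx": 9.96,"dy": 2.48,"dz": -2.2,"wx": 0,"wy": 0,"wz": 19.8,"hand": 40},
  {"dx": 9.96,"dy": 2.48,"dz": -2.2,"wx": 0,"wy": 0,"wz": 19.8,"hand": 40},
  {"dx": 9.96,"dy": 2.48,"dz": -2.2,"wx": 0,"wy": 0,"wz": 19.8,"hand": 40},
  {"dx": 9.96,"dy": 2.48,"dz": -2.2,"wx": 0,"wy": 0,"wz": 19.8,"hand": 40},
  {"dx": 9.96,"dy": 2.48,"dz": -2.2,"wx": 0,"wy": 0,"wz": 19.8,"hand": 40},
  {"dx": 9.96,"dy": 2.48,"dz": -2.2,"wx": 0,"wy": 0,"wz": 19.8,"hand": 40},
  {"dx": 9.96,"dy": 2.48,"dz": -2.2,"wx": 0,"wy": 0,"wz": 19.8,"hand": 40},
  {"dx": 9.96,"dy": 2.48,"dz": -2.2,"wx": 0,"wy": 0,"wz": 19.8,"hand": 40},
  {"dx": 9.96,"dy": 2.48,"dz": -2.2,"wx": 0,"wy": 0,"wz": 19.8,"hand": 40},
  {"dx": 9.96,"dy": 2.48,"dz": -2.2,"wx": 0,"wy": 0,"wz": 19.8,"hand": 40},
])

```text
clock: 14.05
eef_pos: [0.5337, -0.2203, 0.1663]
tool_rot: [0.013, 1.0, 0.0, -0.0]
ft_force: [-0.0, -0.1, 0.1]
grip_width: 0.04
grasp_force: 0.0
```

```bash
python3 - <<'E'
from h import *
o=bot.get_obs(); print(o['clock'],o['eef_pos'],np.degrees(2*np.arctan2(o['tool_rot'][1],o['tool_rot'][0]))%360)
im=snap('wrist','w5.png')
r=bot.outline_of('wrist','bar'); print([(x['score'],x['extent']) for x in r])
m=(r[0]['region']).astype(np.uint8); ys,xs=np.nonzero(m)
P=np.array([onz('wrist',p,.012,o) for p in np.c_[xs,ys]])[:,:2]
rc=cv2.minAreaRect((P*1000).astype(np.float32)); print(rc)
im=snap('top','t4.png')
def show(n,cam='top'):
    r=bot.outline_of(cam,n); print(n,[(round(x['score'],2),np.round(x['extent']).tolist()) for x in r])
show('bracket')
C=[.5176,.2350,.1274]; print('expected bracket upright',proj('top',tf(C,box(77,85,22,62,72))).round(1).tolist(), proj('top',tf(C,box(15,85,22,62,16))).round(1).tolist())
v=im.copy()
for b in [box(77,85,22,62,72),box(15,85,22,62,16)]: draw(v,'top',tf(C,b),None,(255,0,0))
a=cv2.resize(im[150:290,150:290,::-1],None,fx=2.8,fy=2.8,interpolation=cv2.INTER_CUBIC);b=cv2.resize(v[150:290,150:290,::-1],None,fx=2.8,fy=2.8,interpolation=cv2.INTER_CUBIC)
cv2.imwrite('pics/t4c.png',np.hstack([a,b]))
E
```

```text
14.05 [ 0.53367622 -0.22034158  0.16626699] 178.49891210519198
[(0.88, [315.1, 182.7, 21.4, 152.9])]
((535.1915283203125, -223.2245330810547), (18.404172897338867, 153.47421264648438), 88.29881286621094)
bracket [(0.77, [208.0, 203.0, 22.0, 28.0]), (0.49, [320.0, 121.0, 28.0, 39.0])]
expected bracket upright [[213.1, 190.1], [212.8, 187.0], [197.1, 188.6], [197.3, 191.7]] [[221.0, 215.8], [219.1, 189.9], [204.3, 191.4], [206.0, 217.3]]
```

View pics/t4c.png

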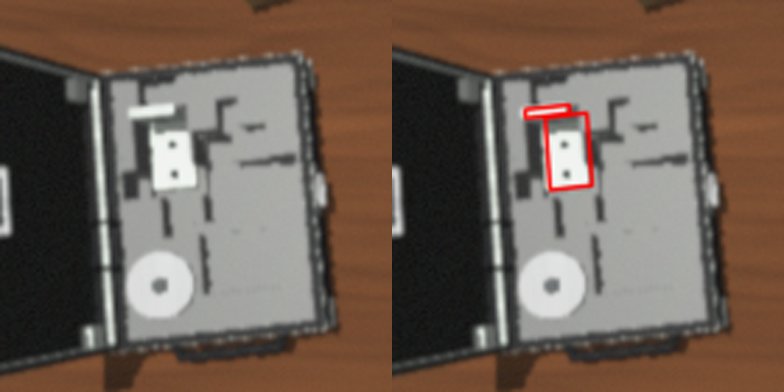

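The bracket sits home with its upright at case +x, matching the overlay. Now I'll grip the bar.

Call:
drive_tool([
  {"dx": -0.03,"dy": -0.03,"dz": 0.8,"wx": 0,"wy": 0,"wz": 0,"hand": 40},
  {"dx": -0.03,"dy": -0.03,"dz": 1.6,"wx": 0,"wy": 0,"wz": 0,"hand": 40},
  {"dx": -0.03,"dy": -0.03,"dz": 2.3,"wx": 0,"wy": 0,"wz": 0,"hand": 40},
  {"dx": -0.03,"dy": -0.03,"dz": 2.8,"wx": 0,"wy": 0,"wz": 0,"hand": 40},
  {"dx": -0.03,"dy": -0.03,"dz": 3,"wx": 0,"wy": 0,"wz": 0,"hand": 40},
  {"dx": -0.03,"dy": -0.03,"dz": 3,"wx": 0,"wy": 0,"wz": 0,"hand": 0},
  {"dx": -0.03,"dy": -0.03,"dz": 3,"wx": 0,"wy": 0,"wz": 0,"hand": 0},
  {"dx": -0.03,"dy": -0.03,"dz": 3,"wx": 0,"wy": 0,"wz": 0,"hand": 0},
  {"dx": -0.03,"dy": -0.03,"dz": 3,"wx": 0,"wy": 0,"wz": 0,"hand": 0},
  {"dx": -0.03,"dy": -0.03,"dz": 3,"wx": 0,"wy": 0,"wz": 0,"hand": 0},
])

```text
clock: 15.25
eef_pos: [0.5357, -0.2231, 0.0174]
tool_rot: [0.015, 1.0, -0.0, 0.001]
ft_force: [0.5, 0.8, 1.5]
grip_width: 0.0134
grasp_force: 58.9
```

Call:
drive_tool([
  {"dx": 0,"dy": 0,"dz": -0.5,"wx": 0,"wy": 0,"wz": 0,"hand": 0},
  {"dx": 0,"dy": 0,"dz": -1.3,"wx": 0,"wy": 0,"wz": 0,"hand": 0},
  {"dx": 0,"dy": 0.3,"dz": -2.2,"wx": 0,"wy": 0,"wz": -1,"hand": 0},
  {"dx": 0.02,"dy": 1,"dz": -2.8,"wx": 0,"wy": 0,"wz": -2.5,"hand": 0},
  {"dx": 0.2,"dy": 1.8,"dz": -2.8,"wx": 0,"wy": 0,"wz": -4,"hand": 0},
  {"dx": 0.2,"dy": 2.6,"dz": -2.8,"wx": 0,"wy": 0,"wz": -5.5,"hand": 0},
  {"dx": 0.2,"dy": 3.4,"dz": -2.8,"wx": 0,"wy": 0,"wz": -7,"hand": 0},
  {"dx": 0.2,"dy": 4.2,"dz": -2.8,"wx": 0,"wy": 0,"wz": -8.6,"hand": 0},
  {"dx": 0.2,"dy": 5,"dz": -2.8,"wx": 0,"wy": 0,"wz": -10.2,"hand": 0},
  {"dx": 0.2,"dy": 5.8,"dz": -2.8,"wx": 0,"wy": 0,"wz": -11.8,"hand": 0},
  {"dx": 0.2,"dy": 6.6,"dz": -2.8,"wx": 0,"wy": 0,"wz": -13.4,"hand": 0},
  {"dx": 0.2,"dy": 7.4,"dz": -2.8,"wx": 0,"wy": 0,"wz": -15,"hand": 0},
  {"dx": 0.2,"dy": 8.1,"dz": -2.8,"wx": 0,"wy": 0,"wz": -16.6,"hand": 0},
  {"dx": 0.2,"dy": 8.7,"dz": -2.8,"wx": 0,"wy": 0,"wz": -18.2,"hand": 0},
  {"dx": 0.21,"dy": 9.1,"dz": -2.4,"wx": 0,"wy": 0,"wz": -19.3,"hand": 0},
  {"dx": 0.21,"dy": 9.21,"dz": -2,"wx": 0,"wy": 0,"wz": -19.8,"hand": 0},
  {"dx": 0.21,"dy": 9.21,"dz": -1.8,"wx": 0,"wy": 0,"wz": -19.8,"hand": 0},
  {"dx": 0.21,"dy": 9.21,"dz": -1.8,"wx": 0,"wy": 0,"wz": -19.8,"hand": 0},
])

```text
clock: 17.05
eef_pos: [0.5366, 0.2369, 0.1044]
tool_rot: [0.75, -0.661, -0.001, 0.002]
ft_force: [-0.4, 0.4, -2.0]
grip_width: 0.0135
grasp_force: 58.8
```

```bash
python3 - <<'E'
from h import *
o=bot.get_obs(); a=2*np.arctan2(o['tool_rot'][1],o['tool_rot'][0]); print(o['clock'],o['eef_pos'],np.degrees(a)%360,o['grip_width'],R.from_quat(o['tool_rot']).as_matrix()[2].round(3))
d=tf([.5176,.2350,.1274],[(21,0,0)])[0,:2]-o['eef_pos'][:2]; print('units',d@[np.cos(a),np.sin(a)]/.05,d@[np.sin(a),-np.cos(a)]/.05)
im=snap('wrist','w6.png'); r=bot.outline_of('wrist','bar'); print([(x['score'],x['extent']) for x in r])
ys,xs=np.nonzero(r[0]['region']); P=np.array([onz('wrist',p,o['eef_pos'][2]-.005,o) for p in np.c_[xs,ys]])[:,:2]
print(cv2.minAreaRect((P*1000).astype(np.float32)))
E
```

```text
17.05 [0.53656867 0.23690252 0.10440368] 277.2487870420854 0.01349524868018844 [ 0.002  0.004 -1.   ]
units -0.01049384120617273 -0.03885739090761158
[(0.73, [316.6, 214.8, 45.6, 247.1])]Traceback (most recent call last):
  File "<stdin>", line 5, in <module>
  File "h.py", line 17, in onz
    o,d=ray(cam,px,obs); return o+d*(z-o[2])/d[2]
        ~~~^^^^^^^^^^^^
  File "h.py", line 7, in ray
    c=bot.get_calibration(cam); f=200/np.tan(np.radians(c['vfov'])/2)
ValueError: time passes only in moves, steps and waits
```

Call:
drive_tool([
  {"dx": -0.01,"dy": -0.03,"dz": 0.2,"wx": 0,"wy": 0,"wz": 0,"hand": 0},
  {"dx": -0.01,"dy": -0.03,"dz": 0.5,"wx": 0,"wy": 0,"wz": 0,"hand": 0},
  {"dx": -0.01,"dy": -0.03,"dz": 0.8,"wx": 0,"wy": 0,"wz": 0,"hand": 0},
  {"dx": -0.01,"dy": -0.03,"dz": 1.0,"wx": 0,"wy": 0,"wz": 0,"hand": 0},
  {"dx": -0.01,"dy": -0.03,"dz": 1.2,"wx": 0,"wy": 0,"wz": 0,"hand": 0},
  {"dx": -0.01,"dy": -0.03,"dz": 1.35,"wx": 0,"wy": 0,"wz": 0,"hand": 0},
  {"dx": -0.01,"dy": -0.03,"dz": 1.42,"wx": 0,"wy": 0,"wz": 0,"hand": 0},
  {"dx": -0.01,"dy": -0.03,"dz": 1.46,"wx": 0,"wy": 0,"wz": 0,"hand": 0},
  {"dx": -0.01,"dy": -0.03,"dz": 1.46,"wx": 0,"wy": 0,"wz": 0,"hand": 0},
])

```text
clock: 18.05
eef_pos: [0.5397, 0.2385, 0.0334]
tool_rot: [0.751, -0.661, 0.0, -0.0]
ft_force: [-0.1, -1.1, -2.2]
grip_width: 0.0132
grasp_force: 58.9
```

Call:
drive_tool([
  {"dx": 0,"dy": 0,"dz": 0.03,"wx": 0,"wy": 0,"wz": 0,"hand": 0},
  {"dx": 0,"dy": 0,"dz": 0.06,"wx": 0,"wy": 0,"wz": 0,"hand": 0},
  {"dx": 0,"dy": 0,"dz": 0.06,"wx": 0,"wy": 0,"wz": 0,"hand": 0},
])

```text
clock: 18.35
eef_pos: [0.5401, 0.2388, 0.0324]
tool_rot: [0.751, -0.661, 0.0, -0.001]
ft_force: [-2.8, -1.0, 6.9]
grip_width: 0.0134
grasp_force: 59.9
```

Call:
drive_tool([
  {"dx": 0,"dy": 0,"dz": 0.04,"wx": 0,"wy": 0,"wz": 0,"hand": 38},
  {"dx": 0,"dy": 0,"dz": 0.02,"wx": 0,"wy": 0,"wz": 0,"hand": 38},
  {"dx": 0,"dy": 0,"dz": 0,"wx": 0,"wy": 0,"wz": 0,"hand": 38},
  {"dx": 0,"dy": 0,"dz": -0.5,"wx": 0,"wy": 0,"wz": 0,"hand": 38},
  {"dx": 0,"dy": 0,"dz": -1.3,"wx": 0,"wy": 0,"wz": 0,"hand": 38},
  {"dx": 0.6,"dy": 0.1,"dz": -2.1,"wx": 0,"wy": 0,"wz": 1.5,"hand": 60},
  {"dx": 11.46,"dy": 1.44,"dz": -2.8,"wx": 0,"wy": 0,"wz": 20.3,"hand": 85},
  {"dx": 11.46,"dy": 1.44,"dz": -2.8,"wx": 0,"wy": 0,"wz": 20.3,"hand": 85},
  {"dx": 11.46,"dy": 1.44,"dz": -2.8,"wx": 0,"wy": 0,"wz": 20.3,"hand": 85},
  {"dx": 11.46,"dy": 1.44,"dz": -2.8,"wx": 0,"wy": 0,"wz": 20.3,"hand": 85},
  {"dx": 11.46,"dy": 1.44,"dz": -2.8,"wx": 0,"wy": 0,"wz": 20.3,"hand": 85},
  {"dx": 11.46,"dy": 1.44,"dz": -2.8,"wx": 0,"wy": 0,"wz": 20.3,"hand": 85},
  {"dx": 11.46,"dy": 1.44,"dz": -2.8,"wx": 0,"wy": 0,"wz": 20.3,"hand": 85},
  {"dx": 11.46,"dy": 1.44,"dz": -2.8,"wx": 0,"wy": 0,"wz": 20.3,"hand": 85},
  {"dx": 11.46,"dy": 1.44,"dz": -2.8,"wx": 0,"wy": 0,"wz": 20.3,"hand": 85},
  {"dx": 11.46,"dy": 1.44,"dz": -2.8,"wx": 0,"wy": 0,"wz": 20.3,"hand": 85},
  {"dx": 11.46,"dy": 1.44,"dz": -2.8,"wx": 0,"wy": 0,"wz": 20.3,"hand": 85},
  {"dx": 11.46,"dy": 1.44,"dz": -2.8,"wx": 0,"wy": 0,"wz": 20.3,"hand": 85},
  {"dx": 11.46,"dy": 1.44,"dz": -2.8,"wx": 0,"wy": 0,"wz": 20.3,"hand": 85},
  {"dx": 11.46,"dy": 1.44,"dz": -2.8,"wx": 0,"wy": 0,"wz": 20.3,"hand": 85},
])

```text
clock: 20.35
eef_pos: [0.5408, -0.3381, 0.1699]
tool_rot: [0.036, 0.999, 0.0, -0.0]
ft_force: [-0.4, -0.7, -0.6]
grip_width: 0.0851
grasp_force: 0.0
```

```bash
python3 - <<'E'
from h import *
o=bot.get_obs(); print(o['clock'],o['eef_pos'],np.degrees(2*np.arctan2(o['tool_rot'][1],o['tool_rot'][0]))%360)
print(proj('wrist',tf([.5411,-.3387,-.0727],box(-70,70,-29,29,37)),o).round().tolist())
cal=bot.get_calibration('top')
im=bot.camera('wrist'); cv2.imwrite('pics/w7.png',im[:,:,::-1])
r=bot.outline_of('wrist','gauge'); 
print([(x['score'],np.round(x['extent'])) for x in r])
np.save('gm.npy',r[0]['region'])
T=bot.camera('top'); cv2.imwrite('pics/t5.png',T[:,:,::-1])
r=bot.outline_of('top','bar'); print('bar',[(round(x['score'],2),np.round(x['extent'])) for x in r])
if r: np.save('bm.npy',r[0]['region'])
E
python3 - <<'E'
from h import *
C=[.5176,.2350,.1274]; print(proj('top',tf(C,box(12,30,-75,75,36))).round(1).tolist())
E
```

```text
20.35 [ 0.54081306 -0.33807091  0.16991721] 175.87663808403838
[[283.0, 111.0], [287.0, 261.0], [347.0, 261.0], [351.0, 112.0]]
[(0.78, array([318., 192.,  67., 168.])), (0.17, array([619., 293.,  40.,  69.]))]
bar [(0.55, array([228., 214.,  58.,  11.])), (0.41, array([446., 215.,  28.,  63.])), (0.15, array([251., 133.,  45.,  40.]))]
[[256.0, 212.7], [255.4, 205.8], [198.2, 211.7], [198.6, 218.5]]
```

Call:
drive_tool([
  {"dx": 0,"dy": -0.01,"dz": 0.7,"wx": 0,"wy": 0,"wz": 0,"hand": 85},
  {"dx": 0,"dy": -0.01,"dz": 1.4,"wx": 0,"wy": 0,"wz": 0,"hand": 85},
  {"dx": 0,"dy": -0.01,"dz": 2.1,"wx": 0,"wy": 0,"wz": 0,"hand": 85},
  {"dx": 0,"dy": -0.01,"dz": 2.6,"wx": 0,"wy": 0,"wz": 0,"hand": 85},
  {"dx": 0,"dy": -0.01,"dz": 2.9,"wx": 0,"wy": 0,"wz": 0,"hand": 85},
  {"dx": 0,"dy": -0.01,"dz": 3,"wx": 0,"wy": 0,"wz": 0,"hand": 85},
  {"dx": 0,"dy": -0.01,"dz": 3,"wx": 0,"wy": 0,"wz": 0,"hand": 50},
  {"dx": 0,"dy": -0.01,"dz": 3,"wx": 0,"wy": 0,"wz": 0,"hand": 50},
  {"dx": 0,"dy": -0.01,"dz": 3,"wx": 0,"wy": 0,"wz": 0,"hand": 50},
  {"dx": 0,"dy": -0.01,"dz": 3,"wx": 0,"wy": 0,"wz": 0,"hand": 40},
  {"dx": 0,"dy": -0.01,"dz": 3,"wx": 0,"wy": 0,"wz": 0,"hand": 40},
])

```text
clock: 21.65
eef_pos: [0.5421, -0.3399, 0.022]
tool_rot: [0.037, 0.999, -0.0, 0.001]
ft_force: [-0.3, 1.6, 5.4]
grip_width: 0.0567
grasp_force: 68.2
```

Call:
drive_tool([
  {"dx": 0,"dy": 0,"dz": -0.4,"wx": 0,"wy": 0,"wz": 0,"hand": 40},
  {"dx": 0,"dy": 0,"dz": -1,"wx": 0,"wy": 0,"wz": 0,"hand": 40},
  {"dx": 0,"dy": 0.2,"dz": -1.7,"wx": 0,"wy": 0,"wz": 0,"hand": 40},
  {"dx": 0,"dy": 0.8,"dz": -2.2,"wx": 0,"wy": 0,"wz": 0,"hand": 40},
  {"dx": 0.1,"dy": 1.6,"dz": -2.4,"wx": 0,"wy": 0,"wz": -0.3,"hand": 40},
  {"dx": 0.3,"dy": 2.5,"dz": -2.4,"wx": 0,"wy": 0,"wz": -0.6,"hand": 40},
  {"dx": 0.5,"dy": 3.5,"dz": -2.4,"wx": 0,"wy": 0,"wz": -0.9,"hand": 40},
  {"dx": 0.7,"dy": 4.5,"dz": -2.4,"wx": 0,"wy": 0,"wz": -1.2,"hand": 40},
  {"dx": 0.9,"dy": 5.5,"dz": -2.4,"wx": 0,"wy": 0,"wz": -1.5,"hand": 40},
  {"dx": 1.1,"dy": 6.5,"dz": -2.4,"wx": 0,"wy": 0,"wz": -1.8,"hand": 40},
  {"dx": 1.3,"dy": 7.5,"dz": -2.4,"wx": 0,"wy": 0,"wz": -2.1,"hand": 40},
  {"dx": 1.4,"dy": 8.5,"dz": -2.4,"wx": 0,"wy": 0,"wz": -2.3,"hand": 40},
  {"dx": 1.41,"dy": 9.4,"dz": -2.4,"wx": 0,"wy": 0,"wz": -2.3,"hand": 40},
  {"dx": 1.41,"dy": 10.2,"dz": -2.4,"wx": 0,"wy": 0,"wz": -2.3,"hand": 40},
  {"dx": 1.41,"dy": 10.7,"dz": -2.4,"wx": 0,"wy": 0,"wz": -2.3,"hand": 40},
  {"dx": 1.41,"dy": 10.95,"dz": -2.2,"wx": 0,"wy": 0,"wz": -2.3,"hand": 40},
  {"dx": 1.41,"dy": 10.99,"dz": -2,"wx": 0,"wy": 0,"wz": -2.3,"hand": 40},
  {"dx": 1.41,"dy": 10.99,"dz": -1.8,"wx": 0,"wy": 0,"wz": -2.3,"hand": 40},
  {"dx": 1.41,"dy": 10.99,"dz": -1.8,"wx": 0,"wy": 0,"wz": -2.3,"hand": 40},
])

```text
clock: 23.55
eef_pos: [0.5089, 0.2112, 0.1075]
tool_rot: [-0.063, 0.998, -0.001, -0.003]
ft_force: [-0.7, -0.0, -4.2]
grip_width: 0.057
grasp_force: 67.2
```

```bash
python3 - <<'E'
from h import *
o=bot.get_obs(); a=2*np.arctan2(o['tool_rot'][1],o['tool_rot'][0]); print(o['clock'],o['eef_pos'],np.degrees(a)%360,o['grip_width'],R.from_quat(o['tool_rot']).as_matrix()[2].round(4))
d=tf([.5176,.2350,.1274],[(-9,-20,0)])[0,:2]-o['eef_pos'][:2]; print('units',d@[np.cos(a),np.sin(a)]/.05,d@[np.sin(a),-np.cos(a)]/.05)
im=bot.camera('wrist'); cv2.imwrite('pics/w8.png',im[:,:,::-1])
r=bot.outline_of('wrist','gauge'); print([(x['score'],np.round(x['extent'])) for x in r])
E
```

```text
23.55 [0.50891478 0.21124249 0.10749386] 187.18933775535567 0.05698615788886315 [ 0.0057 -0.0022 -1.    ]
units -0.052572314863778905 0.04933034822671567
[(0.81, array([320., 226., 150., 232.]))]
```

Call:
drive_tool([
  {"dx": -0.03,"dy": 0.04,"dz": 0.15,"wx": 0,"wy": 0,"wz": 0,"hand": 40},
  {"dx": -0.03,"dy": 0.04,"dz": 0.35,"wx": 0,"wy": 0,"wz": 0,"hand": 40},
  {"dx": -0.03,"dy": 0.04,"dz": 0.55,"wx": 0,"wy": 0,"wz": 0,"hand": 40},
  {"dx": -0.03,"dy": 0.04,"dz": 0.7,"wx": 0,"wy": 0,"wz": 0,"hand": 40},
  {"dx": -0.03,"dy": 0.04,"dz": 0.82,"wx": 0,"wy": 0,"wz": 0,"hand": 40},
  {"dx": -0.03,"dy": 0.04,"dz": 0.9,"wx": 0,"wy": 0,"wz": 0,"hand": 40},
  {"dx": -0.03,"dy": 0.04,"dz": 0.96,"wx": 0,"wy": 0,"wz": 0,"hand": 40},
  {"dx": -0.03,"dy": 0.04,"dz": 0.98,"wx": 0,"wy": 0,"wz": 0,"hand": 40},
  {"dx": -0.03,"dy": 0.04,"dz": 0.98,"wx": 0,"wy": 0,"wz": 0,"hand": 40},
])

```text
clock: 24.55
eef_pos: [0.5122, 0.2159, 0.0614]
tool_rot: [-0.064, 0.998, 0.0, 0.0]
ft_force: [-0.2, 0.2, -2.9]
grip_width: 0.0567
grasp_force: 67.4
```

Call:
drive_tool([
  {"dx": 0,"dy": 0,"dz": 0.02,"wx": 0,"wy": 0,"wz": 0,"hand": 40},
  {"dx": 0,"dy": 0,"dz": 0.04,"wx": 0,"wy": 0,"wz": 0,"hand": 40},
  {"dx": 0,"dy": 0,"dz": 0.06,"wx": 0,"wy": 0,"wz": 0,"hand": 40},
  {"dx": 0,"dy": 0,"dz": 0.08,"wx": 0,"wy": 0,"wz": 0,"hand": 40},
  {"dx": 0,"dy": 0,"dz": 0.08,"wx": 0,"wy": 0,"wz": 0,"hand": 40},
  {"dx": 0,"dy": 0,"dz": 0.08,"wx": 0,"wy": 0,"wz": 0,"hand": 40},
])

```text
clock: 25.15
eef_pos: [0.512, 0.2158, 0.0573]
tool_rot: [-0.064, 0.998, -0.0, -0.0]
ft_force: [-1.0, -0.3, -4.6]
grip_width: 0.0569
grasp_force: 67.4
```

Call:
drive_tool([
  {"dx": 0,"dy": 0,"dz": 0.02,"wx": 0,"wy": 0,"wz": 0,"hand": 40},
  {"dx": 0,"dy": 0,"dz": 0.04,"wx": 0,"wy": 0,"wz": 0,"hand": 40},
  {"dx": 0,"dy": 0,"dz": 0.04,"wx": 0,"wy": 0,"wz": 0,"hand": 40},
])

```text
clock: 25.45
eef_pos: [0.5122, 0.2159, 0.057]
tool_rot: [-0.064, 0.998, 0.0, 0.001]
ft_force: [-4.5, -1.2, 7.4]
grip_width: 0.0569
grasp_force: 68.7
```

Call:
drive_tool([
  {"dx": 0,"dy": 0,"dz": 0.02,"wx": 0,"wy": 0,"wz": 0,"hand": 78},
  {"dx": 0,"dy": 0,"dz": 0.0,"wx": 0,"wy": 0,"wz": 0,"hand": 78},
  {"dx": 0,"dy": 0,"dz": 0,"wx": 0,"wy": 0,"wz": 0,"hand": 78},
  {"dx": 0,"dy": 0,"dz": -0.3,"wx": 0,"wy": 0,"wz": 0,"hand": 78},
  {"dx": 0,"dy": 0,"dz": -1,"wx": 0,"wy": 0,"wz": 0,"hand": 78},
  {"dx": 0,"dy": 0,"dz": -2,"wx": 0,"wy": 0,"wz": 0,"hand": 78},
  {"dx": 0,"dy": 0,"dz": -3,"wx": 0,"wy": 0,"wz": 0,"hand": 78},
  {"dx": 0,"dy": -0.5,"dz": -4,"wx": 0,"wy": 0,"wz": 0,"hand": 78},
  {"dx": -0.1,"dy": -0.5,"dz": -5,"wx": 0,"wy": 0,"wz": 0,"hand": 30},
  {"dx": -0.1,"dy": -0.5,"dz": -5.5,"wx": 0,"wy": 0,"wz": 0,"hand": 0},
  {"dx": -0.1,"dy": -0.5,"dz": -5.5,"wx": 0,"wy": 0,"wz": 0,"hand": 0},
  {"dx": -0.1,"dy": -0.5,"dz": -5.5,"wx": 0,"wy": 0,"wz": 0,"hand": 0},
])

```text
clock: 26.65
eef_pos: [0.5206, 0.1918, 0.3307]
tool_rot: [-0.064, 0.998, 0.0, 0.001]
ft_force: [0.5, 0.2, -1.3]
grip_width: 0.0197
grasp_force: 0.0
```

```bash
python3 - <<'E'
from h import *
o=bot.get_obs(); print(o['clock'],o['eef_pos'],np.degrees(2*np.arctan2(o['tool_rot'][1],o['tool_rot'][0]))%360)
C=[.5176,.2350,.1274]
im=bot.camera('wrist')
v=im.copy()
for b in [box(-80,60,-49,9,72),box(77,85,22,62,72),box(12,30,-75,75,36)]: draw(v,'wrist',tf(C,b),o,(255,0,0))
s=bot.camera('top').copy(); s0=s.copy()
th=1.72
def lid(th,u,x): 
    return (x,92-u*np.cos(th)+24*np.sin(th),60+u*np.sin(th)+24*np.cos(th))
for th,c in((1.65,(255,0,0)),(1.8,(0,255,0))): draw(s,'top',tf(C,[lid(th,0,-126),lid(th,184,-126),lid(th,184,126),lid(th,0,126)]),None,c)
A=cv2.resize(v[0:300,200:440,::-1],(400,500)); A2=cv2.resize(s[140:310,100:290,::-1],(400,358)); A2=np.vstack([A2,np.zeros((142,400,3),np.uint8)])
cv2.imwrite('pics/fin.png',np.hstack([A,A2]))
E
```

```text
26.65 [0.52063379 0.19175383 0.33072502] 187.29320660008528
```

View pics/fin.png

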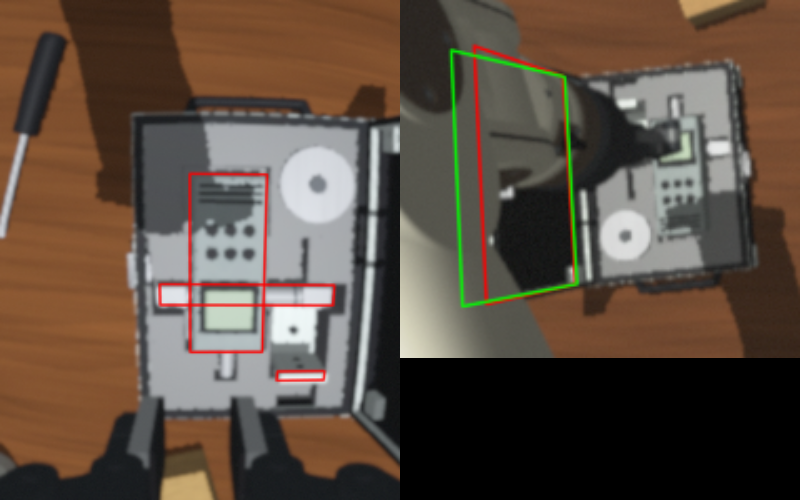

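The gauge, bar and bracket are all in their recesses and match the overlays. Next I'll move behind the lid with the hand shut.

Call:
drive_tool([
  {"dx": 0,"dy": 1,"dz": 0,"wx": 0,"wy": 0,"wz": 0,"hand": 0},
  {"dx": 0,"dy": 2,"dz": 0,"wx": 0,"wy": 0,"wz": 0,"hand": 0},
  {"dx": 0,"dy": 3,"dz": 0,"wx": 0,"wy": 0,"wz": 0,"hand": 0},
  {"dx": 0,"dy": 4,"dz": 0,"wx": 0,"wy": 0,"wz": 0,"hand": 0},
  {"dx": 0,"dy": 4.6,"dz": 0,"wx": 0,"wy": 0,"wz": 0,"hand": 0},
  {"dx": 0,"dy": 4.6,"dz": 0,"wx": 0,"wy": 0,"wz": 0,"hand": 0},
  {"dx": 0,"dy": 4.6,"dz": 0.5,"wx": 0,"wy": 0,"wz": 0,"hand": 0},
  {"dx": 0,"dy": 4.6,"dz": 1,"wx": 0,"wy": 0,"wz": 0,"hand": 0},
  {"dx": 0,"dy": 4.6,"dz": 1.6,"wx": 0,"wy": 0,"wz": 0,"hand": 0},
  {"dx": 0,"dy": 4.6,"dz": 2.1,"wx": 0,"wy": 0,"wz": 0,"hand": 0},
  {"dx": 0,"dy": 4.6,"dz": 2.1,"wx": 0,"wy": 0,"wz": 0,"hand": 0},
])

```text
clock: 27.85
eef_pos: [0.4886, 0.4166, 0.2192]
tool_rot: [-0.063, 0.998, -0.004, -0.005]
ft_force: [0.3, -0.3, -0.8]
grip_width: -0.0002
grasp_force: 0.0
```

```bash
python3 - <<'E'
from h import *
o=bot.get_obs(); print(o['clock'],o['eef_pos'],o['joint_pos'].round(2))
C=np.array([.5176,.2350]);c,s=np.cos(.1274),np.sin(.1274)
d=o['eef_pos'][:2]-C; y0=-s*d[0]+c*d[1]; print('case',c*d[0]+s*d[1],y0)
for th in [1.7,1.6,1.5,1.4,1.3,1.2,1.1,1.0,.9,.8,.7,.6,.5,.4,.3,.2,.1,.06,0]:
    y=.092-.165*np.cos(th)+.036*np.sin(th); z=.06+.165*np.sin(th)+.036*np.cos(th)
    print(th,round((y-y0)/.05,2),round((o['eef_pos'][2]-z)/.05,2))
E
```

```text
27.85 [0.48864868 0.41661561 0.21922344] [ 0.71  0.55  0.41  1.44 -0.    0.58]
case -0.005641401925335878 0.18382214799833865
1.7 -0.7 0.0
1.6 -1.02 -0.09
1.5 -1.35 -0.16
1.4 -1.69 -0.19
1.3 -2.03 -0.19
1.2 -2.36 -0.15
1.1 -2.69 -0.08
1.0 -3.01 0.02
0.9 -3.32 0.15
0.8 -3.62 0.32
0.7 -3.9 0.51
0.6 -4.15 0.73
0.5 -4.39 0.97
0.4 -4.6 1.24
0.3 -4.78 1.52
0.2 -4.93 1.82
0.1 -5.05 2.14
0.06 -5.09 2.27
0 -5.14 2.46
```

Call:
drive_tool([
  {"dx": 0,"dy": -0.35,"dz": 0,"wx": 0,"wy": 0,"wz": 0,"hand": 0},
  {"dx": 0,"dy": -0.7,"dz": 0,"wx": 0,"wy": 0,"wz": 0,"hand": 0},
  {"dx": 0,"dy": -1.02,"dz": -0.09,"wx": 0,"wy": 0,"wz": 0,"hand": 0},
  {"dx": 0,"dy": -1.35,"dz": -0.16,"wx": 0,"wy": 0,"wz": 0,"hand": 0},
  {"dx": 0,"dy": -1.69,"dz": -0.19,"wx": 0,"wy": 0,"wz": 0,"hand": 0},
  {"dx": 0,"dy": -2.03,"dz": -0.19,"wx": 0,"wy": 0,"wz": 0,"hand": 0},
  {"dx": 0,"dy": -2.36,"dz": -0.15,"wx": 0,"wy": 0,"wz": 0,"hand": 0},
  {"dx": 0,"dy": -2.69,"dz": -0.08,"wx": 0,"wy": 0,"wz": 0,"hand": 0},
  {"dx": 0,"dy": -3.01,"dz": 0.02,"wx": 0,"wy": 0,"wz": 0,"hand": 0},
  {"dx": 0,"dy": -3.32,"dz": 0.15,"wx": 0,"wy": 0,"wz": 0,"hand": 0},
  {"dx": 0,"dy": -3.62,"dz": 0.32,"wx": 0,"wy": 0,"wz": 0,"hand": 0},
  {"dx": 0,"dy": -3.9,"dz": 0.51,"wx": 0,"wy": 0,"wz": 0,"hand": 0},
  {"dx": 0,"dy": -4.15,"dz": 0.73,"wx": 0,"wy": 0,"wz": 0,"hand": 0},
  {"dx": 0,"dy": -4.15,"dz": 0.73,"wx": 0,"wy": 0,"wz": 0,"hand": 0},
])

```text
clock: 29.25
eef_pos: [0.5164, 0.2112, 0.1866]
tool_rot: [-0.062, 0.998, -0.002, -0.002]
ft_force: [0.0, 0.4, -0.2]
grip_width: -0.0002
grasp_force: 0.0
```

```bash
python3 - <<'E'
from h import *
o=bot.get_obs(); print(o['clock'],o['eef_pos'],o['ft_force'])
bot.camera('side'); r=bot.look_for('side','lid'); print([(x['score'],np.round(x['extent'])) for x in r[:2]])
C=[.5176,.2350,.1274]
for th in (.3,.5,.6,.8,1.0,1.57):
    P=[]
    for u,w in((0,0),(184,0),(0,24),(184,24)):
        for x in(-126,126): P.append((x,92-u*np.cos(th)+w*np.sin(th),60+u*np.sin(th)+w*np.cos(th)))
    q=proj('side',tf(C,P)); a,b=q.min(0),q.max(0); print(th,((a+b)/2).round(),(b-a).round())
E
```

```text
29.25 [0.51640832 0.21115196 0.18655096] [ 0.04723415  0.44603111 -0.16969493]
[(0.74, array([229., 168., 110.,  55.]))]
0.3 [233. 179.] [115.  42.]
0.5 [230. 171.] [112.  51.]
0.6 [229. 168.] [110.  57.]
0.8 [225. 163.] [104.  68.]
1.0 [221. 159.] [96. 77.]
1.57 [204. 152.] [87. 90.]
```

Call:
drive_tool([
  {"dx": 0,"dy": -0.24,"dz": 0.24,"wx": 0,"wy": 0,"wz": 0,"hand": 0},
  {"dx": 0,"dy": -0.45,"dz": 0.51,"wx": 0,"wy": 0,"wz": 0,"hand": 0},
  {"dx": 0,"dy": -0.63,"dz": 0.79,"wx": 0,"wy": 0,"wz": 0,"hand": 0},
  {"dx": 0,"dy": -0.78,"dz": 1.09,"wx": 0,"wy": 0,"wz": 0,"hand": 0},
  {"dx": 0,"dy": -0.9,"dz": 1.35,"wx": 0,"wy": 0,"wz": 0,"hand": 0},
  {"dx": 0,"dy": -0.94,"dz": 1.5,"wx": 0,"wy": 0,"wz": 0,"hand": 0},
  {"dx": 0,"dy": -0.99,"dz": 1.58,"wx": 0,"wy": 0,"wz": 0,"hand": 0},
  {"dx": 0,"dy": -0.99,"dz": 1.66,"wx": 0,"wy": 0,"wz": 0,"hand": 0},
  {"dx": 0,"dy": -0.99,"dz": 1.72,"wx": 0,"wy": 0,"wz": 0,"hand": 0},
  {"dx": 0,"dy": -0.99,"dz": 1.72,"wx": 0,"wy": 0,"wz": 0,"hand": 0},
])

```text
clock: 30.35
eef_pos: [0.524, 0.1646, 0.1041]
tool_rot: [-0.064, 0.998, -0.001, 0.001]
ft_force: [-1.5, -2.5, 5.1]
grip_width: 0.0003
grasp_force: 2.4
```

Call:
drive_tool([
  {"dx": 0,"dy": 0,"dz": 0.06,"wx": 0,"wy": 0,"wz": 0,"hand": 0},
  {"dx": 0,"dy": 0,"dz": 0.12,"wx": 0,"wy": 0,"wz": 0,"hand": 0},
  {"dx": 0,"dy": 0,"dz": 0.18,"wx": 0,"wy": 0,"wz": 0,"hand": 0},
  {"dx": 0,"dy": 0,"dz": 0.24,"wx": 0,"wy": 0,"wz": 0,"hand": 0},
  {"dx": 0,"dy": 0,"dz": 0.24,"wx": 0,"wy": 0,"wz": 0,"hand": 0},
])

```text
clock: 30.85
eef_pos: [0.5244, 0.1652, 0.0948]
tool_rot: [-0.064, 0.998, 0.0, 0.002]
ft_force: [-7.9, -3.9, 23.6]
grip_width: -0.0003
grasp_force: 11.6
```

Call:
drive_tool([
  {"dx": 0,"dy": 0,"dz": 0.06,"wx": 0,"wy": 0,"wz": 0,"hand": 0},
  {"dx": 0,"dy": 0,"dz": 0.06,"wx": 0,"wy": 0,"wz": 0,"hand": 0},
  {"dx": 0,"dy": 0,"dz": 0.06,"wx": 0,"wy": 0,"wz": 0,"hand": 0},
])

```text
clock: 31.15
eef_pos: [0.5245, 0.1652, 0.0945]
tool_rot: [-0.064, 0.998, 0.001, 0.003]
ft_force: [-13.5, -4.2, 38.6]
grip_width: 0.0001
grasp_force: 19.3
```

Call:
drive_tool([
  {"dx": 0,"dy": 0,"dz": -0.2,"wx": 0,"wy": 0,"wz": 0,"hand": 0},
  {"dx": 0,"dy": 0,"dz": -0.8,"wx": 0,"wy": 0,"wz": 0,"hand": 0},
  {"dx": 0,"dy": 0,"dz": -0.8,"wx": 0,"wy": 0,"wz": 0,"hand": 0},
  {"dx": 0,"dy": 0,"dz": -0.8,"wx": 0,"wy": 0,"wz": 0,"hand": 0},
  {"dx": 0,"dy": 0,"dz": -0.5,"wx": 0,"wy": 0,"wz": 0,"hand": 0},
  {"dx": 0,"dy": 0,"dz": -0.3,"wx": 0,"wy": 0,"wz": 0,"hand": 0},
  {"dx": 0,"dy": 0,"dz": -0.22,"wx": 0,"wy": 0,"wz": 0,"hand": 0},
  {"dx": 0,"dy": 0,"dz": -0.22,"wx": 0,"wy": 0,"wz": 0,"hand": 0},
  {"dx": 0,"dy": 0,"dz": -0.22,"wx": 0,"wy": 0,"wz": 0,"hand": 0},
])

```text
clock: 32.05
eef_pos: [0.5236, 0.1649, 0.0985]
tool_rot: [-0.064, 0.998, -0.0, -0.0]
ft_force: [0.1, 0.1, -0.8]
grip_width: 0.0003
grasp_force: 0.0
```

There is no contact with the tip at z 0.0875, so the lid stayed down and is latched. Retreating, then handing in.

Call:
drive_tool([
  {"dx": 0,"dy": 0,"dz": -0.8,"wx": 0,"wy": 0,"wz": 0,"hand": 0},
  {"dx": 0,"dy": 0,"dz": -1.8,"wx": 0,"wy": 0,"wz": 0,"hand": 0},
  {"dx": 0,"dy": 0,"dz": -2.8,"wx": 0,"wy": 0,"wz": 0,"hand": 0},
  {"dx": 0,"dy": 0,"dz": -3.5,"wx": 0,"wy": 0,"wz": 0,"hand": 0},
  {"dx": 0,"dy": 0,"dz": -3.5,"wx": 0,"wy": 0,"wz": 0,"hand": 0},
  {"dx": 0,"dy": 0,"dz": -3.5,"wx": 0,"wy": 0,"wz": 0,"hand": 0},
])

```text
clock: 32.65
eef_pos: [0.5243, 0.1651, 0.2753]
tool_rot: [-0.064, 0.998, 0.0, 0.002]
ft_force: [-0.1, -0.4, -0.5]
grip_width: -0.0
grasp_force: 0.0
```

```bash
python3 - <<'E'
from h import *
bot.camera('side'); r=bot.look_for('side','lid'); print([(x['score'],np.round(x['extent'])) for x in r[:2]])
C=[.5176,.2350,.1274]
for th in (0,.06,.2):
    P=[(x,92-u*np.cos(th)+w*np.sin(th),60+u*np.sin(th)+w*np.cos(th)) for u in(0,184) for w in(0,24) for x in(-126,126)]
    q=proj('side',tf(C,P)); a,b=q.min(0),q.max(0); print(th,((a+b)/2).round(1),(b-a).round(1))
print(bot.job_done())
E
```

```text
[(0.93, array([238., 191., 121.,  59.]))]
0 [234.6 190.4] [115.9  60.6]
0.06 [234.4 188.3] [116.1  56.7]
0.2 [233.5 183.4] [115.8  47.2]
the job is handed in; nothing more can be done
None
```

I packed the bracket, bar and gauge into their recesses, set the gauge down gently, closed and latched the lid (it stayed down when I lifted off), and handed the job in at about 33 s of the 72 s allowed.

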